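# Clamp a re-capped clay roller

## Robot

A 6-joint arm with a two-finger parallel gripper is mounted at the origin on the work surface. World frame = base frame: x ahead of the robot, y to its left, z up, the work surface at z = 0. Lengths are in m, angles in degrees, forces in N, time in s.
With the tool pointing down it reaches from about 0.4 to 0.825 m from the base axis. Payload 7 kg.
Tool frame: the origin (TCP) lies midway between the tips of the shut fingers; the grasp point (between the pads) lies env.hold_point_z behind it (env.hold_point_z is the distance from the TCP to the grasp point, in m); z points along the fingers, y is the direction in which the jaws open and shut (so a half turn about z gives the same grasp; the last joint's range is limited). The gripper opens to 85 mm and grips with 20 to 120 N. Pads are 22 mm wide; open, the fingers measure 114 mm over their backs; the gripper's body (76 mm by 85 mm) begins 54 mm behind the grasp point. The pads swing forward as they close: fully open they stand 13 mm farther back than shut.
Start: joints at [-47.321, 20.546, 0.682, 0, -70.136, -16.507], TCP at [0.298, -0.606, 0.231] pointing down, gripper open.
Joint ranges: [-176.03, 176.03], [-82.01, 121.73], [-58.28, 71.71], [-173.87, 95.51], [-174.79, -0.11], [-173.66, 173.66]. Speed limits (degrees/s): [136.94, 136.94, 172.46, 180, 180, 180].

## Interface

Orientations are given as a 3x3 rotation matrix whose columns are the frame's x, y, z axes.
In Python, from rig import env, viewer, nets gives the robot as it stands. The module is installed in compiled form; this text tells all that it offers.
- The arm moves only by the shell command python3 -m jog 'ROWS' [OPENING]. ROWS is JSON, a list of rows, each a list of 4 numbers: the shift along the tool's x, y, z in units of 25 mm (1.0 is 25 mm), then the turn about the tool's z in degrees. A call has 1 to 12 rows; each row shifts and turns the commanded pose from where the row before left it, along the tool's axes as they then stand; what a row does not reach is not made up. A row lasts 1/12 s, in which the tool goes at most 41.7 mm and 7.16 degrees, less where a joint would pass 70% of its speed; a pose out of reach is approached as far as the arm can. A call is refused whole if a number of a shift passes 1 or a number of a turn 7.16, either way. A call with a gripper value outside its range is refused whole. OPENING is the gripper's target within -1 to 1 (shut at 1, half-way at 0, fully open at -1), set as the call begins (- or left out, the last holds). The fingers move at their own pace and stop on an object; the grip force is fixed at half the most. Time passes only in rows, so rows that do not move let the fingers close. It gives the time, the measured TCP pose, the force and the opening at its end, in the units of the state.
- env.get_obs(): the state, without advancing time (a new reading comes with each control period).
- viewer.camera(name): name is "side" or "top" or "wrist"; returns a dict with "color" (420x560x3 uint8, red, green, blue), "vfov" (degrees; the focal length in pixels is half the picture's height over the tangent of half this angle, whatever the lens; pixels are square), "cx", "cy" (the principal point, pixels), "xyz" and "orientation" of the camera in the world; the wrist camera has in their place "tool_from_camera" (4x4, takes a point from camera to tool coordinates, whose origin is the TCP and whose axes are the flange's). Camera axes: x right, y down, z forward; pixel columns grow to the right and rows downward; lengths in m; the calibration is good to about 2 mm. A picture is of the moment at which its call begins: read the wrist's pose just before it. There is no depth.
- env.close_job(): hands the job in, once; it reports no verdict.
Trained networks look in the newest picture that a camera, given by its name, has taken for a name from the list of things; names that differ only in an ending like _2 or _b are one class to them, and where a whole thing is asked for, a point or a joint stands for the part that bears it (a point fixed in the world has none). Each returns a list of dicts, best first, with "p" (0 to 1); they miss things now and then, are a little off and sometimes report something else, mostly with a low value. They report only what shows in the picture. A call takes as long as a camera call. They do not tell look-alikes from the thing itself.
- nets.search_frame(camera, target): "centre" ([x, y, z] in m, in the coordinates of the camera as it stood for that picture, good to about 4 mm: the middle of the surface that is visible of it).
- nets.silhouettes(camera, target): "mask" (420x560 bool, what is visible of it).
- nets.place_of(camera, target): "centre" ([x, y, z] in m, in the coordinates of the camera as it stood for that picture, good to about 4 mm: a listed point, or the origin of a listed thing).
The state is a dict: "time_s": time; "joints": joint angles; "qd": joint speeds; "joint_torque": joint torques, N m; "ee_pos": TCP position; "tool_rot": TCP orientation; "wrist_force": force on the tool from outside, world axes, zero at the start; "moment": the same for the moment, N m; "opening": finger opening in m.
Only numpy, scipy, OpenCV 4.12 (cv2) and the standard library are available. Lean on these libraries where they do the work, as an engineer would, in place of code of your own. Each camera call takes 0.05 s, during which the arm holds its last target. There are 200 camera calls.

## Task

Lay the wooden clay roller lengthwise into the gap on top of the two pale props in the clamp's trough and let go of it. Then pump the clamp's orange trigger, squeezing it fully against the fixed handle and letting it spring back, until the orange pad presses the roller against the wooden stop with the pad's spring partly compressed, but never fully compressed, which would crush the glued cap. Finish while still holding the trigger squeezed home; move the jaw with the trigger only, and leave the bowl, the jar and the tile stack alone.

Things in the scene. Friction and masses are not known exactly. Their poses are not given: they have to be found in the camera images.
- clamp: Fixed clamp jig on a plywood board 340 x 100 x 12 mm. Origin: underside of the board, on the clamp's centre line; x along that line the way the jaw advances (towards the stop), z up. 'Clamp' coordinates below are in this frame, mm. A toothed bar at z=61.5 runs along the line through the teal housing (x=-145 to -75, top z=137).
- stop_face (a point): Point on the wooden stop's face, clamp (150, 0, 61.5); stop 80 wide, top z=95. Before it the trough: floor z=12, from a low lip at x=40 (top z=22) to the stop, between walls with inner faces at y=-34.5 and 34.5 (tops z=32).
- saddle (a point): Clamp (90, 0, 62): centre of the roller when it lies saddled on the two props (axis along clamp x, z=61 to 63) and is pressed against the stop; the pad then meets its near end at x=30. When laying it, any centre from x=72 to 88 clears pad and stop; the jaw then pushes it home.
- handle_mid (a point): Middle of the teal fixed handle, clamp (-119, 0, 199): upright, 12 thick (x=-125 to -113), 22 wide, z=126 to 226. Trigger squeezed home: upright at x=-105 to -95, so both together are 30 mm thick, middle x=-110. Released, the trigger's front face at z=199 leans out to x=-77. Good height to grip: z=199.
- trigger_mid (a point): Middle of the trigger's grip (trigger 10 thick, 20 wide, 98 long), 75 mm from its pivot, which is at clamp (-100, 0, 124).
- trigger_angle (a joint): Trigger angle, rad: 0 = released (sprung forward), 0.24 = squeezed home: 18 mm of travel at the grip, towards the handle (clamp -x). Springs back by itself; needs 3 to 5 N at the grip, up to 17 N with the pad loaded. Each full squeeze moves the bar on by one 10 mm tooth (the first by 3 to 13 mm); a pawl holds it, save about 1.5 mm when released.
- bar_travel (a joint): Advance of bar and jaw, m: pad face at clamp x = -24 mm + bar_travel - pad_spring. Starts at 2 to 30 mm; at 54 mm the pad bears on a roller that lies against the stop. With the trigger home it stands at about 20, 30, .. 60, 70 mm; the first squeeze that presses the roller ends near 60 mm, the next would end near 70 mm, one more crushes.
- pad_spring (a joint): Compression of the pad's spring, m: 0 = free, grows as the pad is pushed back; 0.8 N/mm with 1.6 N preload (6 mm = 6.4 N). It bottoms at 24 mm. Above 20 mm the cap is crushed.
- bar: Steel toothed bar with a teal collar on its front end; origin coincides with the clamp's when joint bar_travel is 0 and moves with the bar.
- pad: Orange round pad, 28 mm diameter, 8 thick, on a red sprung rod in front of the bar (24 mm of red rod shows when free). Its origin is not in the pad: the face centre is at (-24, 0, 61.5) mm of this body.
- trigger: The orange trigger lever, pivoted at its foot; origin on the pivot, clamp (-100, 0, 124). Squeezed home (0.24) the lever is upright; in this body's frame it leans 0.24 rad from z to x.
- roller_center (a point): Centre (half-way along and half-way up) of the wooden clay roller, a cylinder 44 mm in diameter and 120 mm long with dark rings and a white glued cap; x along its axis; about 0.16 kg. At the start it lies on a low rest (110 x 34 mm, 6.5 high, narrower than the roller) with its axis 25 mm above the table. Either end may face the jaw.
- roller: The same roller; its origin lies on its surface midway along, 22 mm from its axis.
- rest: Low fixed wooden rest on which the roller lies at the start, x along the roller, origin at the centre of its underside.
- prop0: Pale ceramic kiln prop, cylinder 32 mm in diameter, 100 mm long, loose in the trough at clamp y about -18; x along its axis, origin 16 mm from its axis.
- prop1: The other kiln prop, the same, at clamp y about +18.
- bowl: Bystander: red clay bowl, 110 mm across, 50 high; origin at the centre of its underside.
- jar: Bystander: amber jar, 60 mm in diameter, 85 high; origin at the centre of its underside.
- tiles: Bystander: pale stack of tiles, 90 x 90 x 30 mm; origin at the centre of its underside.
Things that resemble listed ones, but are neither listed nor needed, are in the scene too. What is shaped like the prop1 but pink or yellow is not meant.

How it is judged (in metres and radians):
On the way, in this order (a step that is already met when the one before it is completed fails the run):
1. the roller lies saddled in the gap on the two props, let go (x of roller_center in the frame of clamp between 0.062 and 0.094 m and y of roller_center in the frame of clamp between -0.006 and 0.006 m and z of roller_center in the frame of clamp between 0.056 and 0.067 m and contact force between roller and prop0 above 0.1 N and contact force between roller and prop1 above 0.1 N and contact force between the fingers and roller below 0.1 N), for 0.2 s.
2. a squeeze of the trigger brings the pad to bear on the roller (contact force between pad and roller above 2 N and value of joint trigger_angle above 0.15 rad), for 0.1 s.
At the end, for the whole second after the job is handed in: Fingers still hold the trigger squeezed home (over 0.21 rad, 2 N); the pad presses the roller on the stop with 3-18 N, spring in by 2-18.5 mm; the roller rests on the props, released, centre within 6 mm of the centre line, 4 mm of the pressed place along it, 5 mm in height, aligned to 0.08 rad (value of joint trigger_angle above 0.21 rad and contact force between the fingers and trigger above 2 N and contact force between pad and roller between 3 and 18 N and value of joint pad_spring between 0.002 and 0.0185 m and x of roller_center in the frame of clamp between 0.086 and 0.094 m and y of roller_center in the frame of clamp between -0.006 and 0.006 m and z of roller_center in the frame of clamp between 0.056 and 0.067 m and angle between the x axis of roller and the x axis of clamp, either way round below 0.08 rad and contact force between the fingers and roller below 0.1 N and linear speed of roller below 0.01 m/s); the arm keeps its last pose, push and grip.
It fails at once if the pad's spring is compressed beyond 20 mm: the cap is crushed (value of joint pad_spring above 0.02 m).
It fails at once if the robot pushes the bar or the pad instead of using the trigger (contact force between any of the arm, the fingers and bar above 4 N or contact force between any of the arm, the fingers and pad above 4 N).
It fails at once if the bowl, the jar or the tiles are moved more than 25 mm (distance of any of bowl, jar, tiles from where it was at the start of the episode above 0.025 m).
It also fails if it takes over 54 s, if anything falls off the work surface, if the arm or the gripper's body presses on something with over 40 N, if the wrist force passes 120 N, or if a joint passes its speed limit or range.

## Working session

There is one attempt and no reset: what is moved stays moved. The work goes in short steps, Python scripts to look and compute and a shell command to move; the robot and the scene stay as the last step left them, time stands still between calls to the robot, and variables do not carry over. Pictures are saved under pics/ and viewed, about 8 in all and at most 12, crops included, and the job is handed in when it is done.

```bash
mkdir -p pics
cat > h.py <<'E'
import numpy as np, cv2
from rig import env, viewer, nets
def world(cam,c,p):
    p=np.asarray(p)
    if cam=="wrist":
        o=c["_obs"];T=c["tool_from_camera"];t=T[:3,:3]@p+T[:3,3]
        return np.array(o["tool_rot"])@t+np.array(o["ee_pos"])
    return np.array(c["orientation"])@p+np.array(c["xyz"])
def cam(name,save=None):
    o=env.get_obs();c=viewer.camera(name);c=dict(c);c["_obs"]=o
    if save: cv2.imwrite("pics/"+save,c["color"][:,:,::-1])
    return c
def look(name,c,targets,f="place_of",n=2):
    for t in targets:
        for d in getattr(nets,f)(name,t)[:n]:
            print(name,f,t,round(d["p"],2),world(name,c,d["centre"]).round(4))
E
python3 - <<'E'
from h import *
o=env.get_obs();print({k:np.round(v,3).tolist() for k,v in o.items()},env.hold_point_z)
for n in("side","top"):
    c=cam(n,n+"0.png");print(c["xyz"],np.round(c["orientation"],3).tolist(),c["vfov"])
    look(n,c,["clamp","stop_face","saddle","handle_mid","trigger_mid","roller_center","rest","prop0","prop1","bowl","jar","tiles"])
a=cv2.imread("pics/side0.png");b=cv2.imread("pics/top0.png")
E
```

```text
{'time_s': 0.0, 'joints': [-47.322, 20.592, 0.634, -0.02, -70.136, -16.507], 'qd': [0.099, -0.055, -0.025, 0.103, 0.018, 0.012], 'joint_torque': [-0.0, -58.332, 29.341, 6.937, -0.006, -0.0], 'ee_pos': [0.297, -0.605, 0.23], 'tool_rot': [[-0.898, -0.441, -0.001], [-0.441, 0.898, 0.001], [0.0, 0.002, -1.0]], 'wrist_force': [0.292, -0.68, 0.082], 'moment': [-0.026, -0.027, -0.001], 'opening': 0.086} 0.0187
[-0.24886709  1.06763989  0.92461015] [[-0.776, -0.329, 0.538], [-0.631, 0.391, -0.67], [0.01, -0.859, -0.511]] 42.9276386579219
side place_of clamp 0.66 [ 0.5981 -0.0096  0.0011]
side place_of saddle 0.7 [0.8034 0.0068 0.0012]
side place_of saddle 0.57 [0.6171 0.0809 0.0604]
side place_of handle_mid 0.8 [ 0.5766 -0.1263  0.1984]
side place_of trigger_mid 0.55 [ 0.5869 -0.0925  0.2005]
side place_of trigger_mid 0.18 [ 0.4093 -0.2958  0.0039]
side place_of roller_center 0.72 [ 0.4382 -0.0365  0.0252]
side place_of roller_center 0.17 [0.6152 0.0792 0.0612]
side place_of rest 0.65 [ 0.4379 -0.0463 -0.0022]
side place_of rest 0.45 [ 0.6009 -0.012   0.0053]
side place_of prop0 0.97 [0.4058
[... 675 characters left out ...]
5777 -0.1255  0.2027]
top place_of handle_mid 0.27 [ 0.6006  0.0045 -0.0018]
top place_of trigger_mid 0.52 [ 0.5872 -0.0918  0.1962]
top place_of roller_center 0.77 [ 0.4396 -0.0387  0.0208]
top place_of roller_center 0.26 [ 0.5834 -0.0912  0.2004]
top place_of rest 0.57 [0.6172 0.0768 0.0573]
top place_of prop0 0.89 [ 4.482e-01  3.145e-01 -4.000e-04]
top place_of prop0 0.7 [ 0.8084 -0.1262  0.002 ]
top place_of prop1 0.89 [ 4.482e-01  3.145e-01 -4.000e-04]
top place_of prop1 0.7 [ 0.8084 -0.1262  0.002 ]
top place_of bowl 0.94 [ 0.6153  0.344  -0.0013]
top place_of bowl 0.67 [0.5984 0.0851 0.0148]
top place_of jar 0.75 [ 0.4114 -0.2938 -0.0005]
top place_of tiles 0.88 [0.8    0.0152 0.0019]
```

View pics/side0.png

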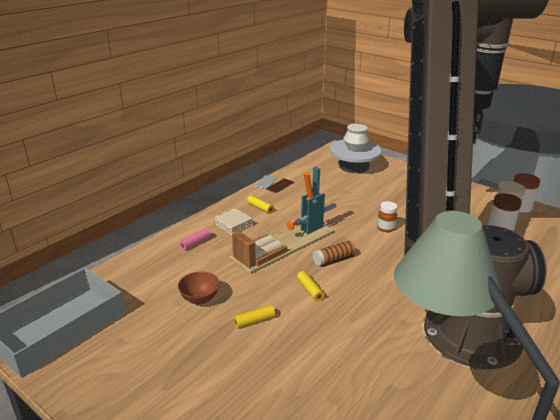

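View pics/top0.png

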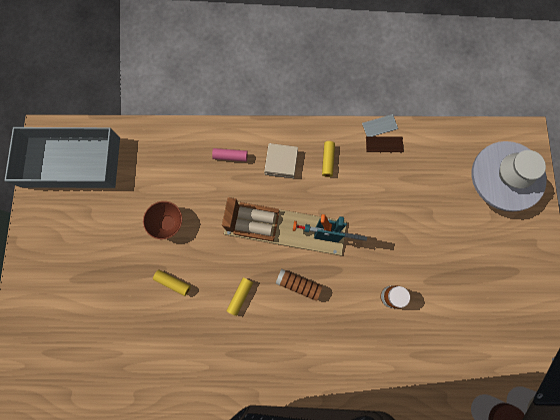

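Run:
```python
from h import *
# clamp pose fit: clamp (0,0,0), stop_face(150,0,61.5), saddle(90,0,62), handle(-119,0,199)
P=np.array([[.5998,-.0104],[.6256,.137],[.6160,.0785],[.5772,-.1260]])
X=np.array([0,.150,.090,-.119])
a=np.polyfit(X,P,1);print("dir",a[0],np.linalg.norm(a[0]),"yaw",np.degrees(np.arctan2(a[0][1],a[0][0])),"org",a[1])
print(P-(X[:,None]*a[0]+a[1]))
# roller mask in top and side -> axis
for n in("top","side"):
    c=cam(n)
    m=nets.silhouettes(n,"roller")
    for d in m[:2]:
        M=d["mask"];ys,xs=np.nonzero(M);print(n,d["p"],M.sum(),xs.mean(),ys.mean())
        f=210/np.tan(np.radians(c["vfov"]/2));R=np.array(c["orientation"]);t=np.array(c["xyz"])
        r=np.stack([(xs-c["cx"])/f,(ys-c["cy"])/f,np.ones(len(xs))],1)@R.T
        w=(t+r*((.03-t[2])/r[:,2])[:,None])[:,:2]
        rect=cv2.minAreaRect(w.astype(np.float32)*1000);print(rect)
        mu=w.mean(0);u,s,v=np.linalg.svd(w-mu,full_matrices=False);print(mu,"axis yaw",np.degrees(np.arctan2(v[0][1],v[0][0])))
```

```text
dir [0.18078867 0.9784791 ] 0.9950406520278886 yaw 79.53180245690065 org [ 0.59918114 -0.00982399]
[[ 6.18857320e-04 -5.76007129e-04]
 [-6.99443441e-04  5.21273943e-05]
 [ 5.47876864e-04  2.60873585e-04]
 [-4.67290743e-04  2.63006150e-04]]
top 0.67 732 298.1325136612022 283.85382513661204
((443.2082824707031, -37.814117431640625), (121.66043853759766, 46.241241455078125), 67.37593078613281)
[ 0.44315612 -0.03707341] axis yaw 67.05888449938931
side 0.62 658 333.4012158054711 252.64133738601825
((437.0818176269531, -35.43266296386719), (156.54212951660156, 71.93731689453125), 68.15364074707031)
[ 0.43800243 -0.03293831] axis yaw 76.30673176611029
side 0.21 633 233.14060031595577 220.9826224328594
((786.9296875, 26.6175537109375), (111.95858001708984, 121.845703125), 80.85578918457031)
[0.78539692 0.02688582] axis yaw 140.61492640326827
```

Both views agree: the clamp is at about (0.599, -0.010) with yaw 79.5°. The roller is at about (0.44, -0.038), at top px (298, 284), with its axis at about 67° and the white cap towards +y. The yellow and pink cylinders are decoys. I'll turn and move above the roller.

```bash
python3 -m jog '[[0,0,0,-6.8],[0,0,0,-6.8],[0,0,0,-6.8],[0,0,0,-6.8],[0,0,0,-6.8],[0,0,0,-6.8],[-0.5,0.1,0,0],[-1,0.15,0,0],[-1,0.15,0,0],[-1,0.15,0,0],[-1,0.15,0,0],[-1,0.15,0,0]]' -1 && python3 -m jog '[[-1,0.15,0,0],[-1,0.15,0,0],[-1,0.15,0,0],[-1,0.15,0,0],[-1,0.15,0,0],[-1,0.15,0,0],[-1,0.15,0,0],[-1,0.15,0,0],[-1,0.15,0,0],[-1,0.15,0,0],[-1,0.15,0,0],[-1,0.15,0,0]]' && python3 -m jog '[[-1,0.15,0,0],[-1,0.15,0,0],[-1,0.15,0,0],[-1,0.15,0,0],[-0.5,0.15,0,0],[0,0,0,0],[0,0,0,0]]'
cat >> h.py <<'E'
O=np.array([.5992,-.0098]);YAW=79.5
def clamp2w(x,y,z):
    c,s=np.cos(np.radians(YAW)),np.sin(np.radians(YAW));return np.array([O[0]+c*x-s*y,O[1]+s*x+c*y,z])
def w2clamp(p):
    c,s=np.cos(np.radians(YAW)),np.sin(np.radians(YAW));d=np.array(p[:2])-O;return np.array([c*d[0]+s*d[1],-s*d[0]+c*d[1],p[2]]).round(4)
def togo(p,yawy=None):
    o=env.get_obs();R=np.array(o["tool_rot"]);print("t",o["time_s"],"tcp",np.round(o["ee_pos"],4),"open",o["opening"],"F",np.round(o["wrist_force"],1))
    print("togo units",(R.T@(np.array(p)-o["ee_pos"])/.025).round(2))
    y=np.degrees(np.arctan2(R[1,1],R[0,1]));print("yaw y",y.round(2),"tilt z",R[:,2].round(3))
    if yawy is not None: print("turn",round(-((yawy-y+90)%180-90),2))
def rollaxis(n,c,z,t="roller"):
    d=nets.silhouettes(n,t)[0];ys,xs=np.nonzero(d["mask"])
    f=210/np.tan(np.radians(c["vfov"]/2));r=np.stack([(xs-c["cx"])/f,(ys-c["cy"])/f,np.ones(len(xs))],1)
    t=world(n,c,[0,0,0]);R=np.stack([world(n,c,e)-t for e in np.eye(3)],1);r=r@R.T
    w=(t+r*((z-t[2])/r[:,2])[:,None])[:,:2];re=cv2.minAreaRect((w*1000).astype(np.float32))
    v=np.linalg.svd(w-w.mean(0),full_matrices=False)[2][0];print(n,"p",d["p"],"n",len(xs),"rect",re,"pca yaw",np.degrees(np.arctan2(v[1],v[0])).round(2))
E
python3 - <<'E'
from h import *
c=cam("wrist","w1.png");look("wrist",c,["roller_center","rest","roller"]);rollaxis("wrist",c,.03)
togo([.4385,-.0375,.012],157)
E
```

```text
time_s: 2.5
ee_pos: [0.332, -0.4693, 0.2313]
tool_rot: [[-0.394, -0.919, 0.0], [-0.919, 0.394, -0.0], [-0.0, -0.0, -1.0]]
wrist_force: [0.5, 1.1, 0.4]
opening: 0.0855
time_s: 3.5
ee_pos: [0.4076, -0.1757, 0.2315]
tool_rot: [[-0.394, -0.919, 0.001], [-0.919, 0.394, 0.0], [-0.0, -0.001, -1.0]]
wrist_force: [0.7, 1.0, 0.1]
opening: 0.0854
time_s: 4.08
ee_pos: [0.4343, -0.0656, 0.2314]
tool_rot: [[-0.391, -0.92, 0.0], [-0.92, 0.391, 0.0], [-0.0, -0.0, -1.0]]
wrist_force: [0.1, 0.3, -0.2]
opening: 0.0854
wrist place_of roller_center 0.72 [ 0.4353 -0.0391  0.0239]
wrist place_of roller 0.89 [ 0.4432 -0.0353  0.0016]
wrist p 0.7 n 5778 rect ((442.0145568847656, -36.460357666015625), (132.20680236816406, 43.454524993896484), 67.72712707519531) pca yaw 67.59
t 4.3333 tcp [ 0.4344 -0.067   0.2313] open 0.0855465270590684 F [-0.8 -0.7 -0.7]
togo units [-1.15  0.31  8.77]
yaw y 156.88 tilt z [-0.  0. -1.]
turn -0.12
```

View pics/w1.png

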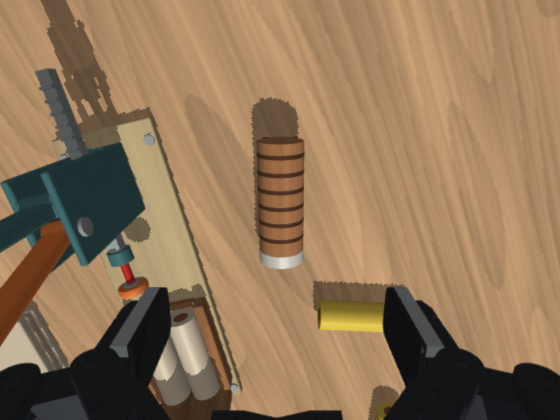

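The wrist view shows the roller at about (281, 203), upright between the fingers, with nothing else in the way. I'll descend and grip.

```bash
python3 -m jog '[[-0.6,0.15,0.5,-0.3],[-0.55,0.16,1,0],[0,0,1,0],[0,0,1,0],[0,0,1,0],[0,0,1,0],[0,0,1,0],[0,0,1,0],[0,0,0.9,0],[0,0,0.6,0],[0,0,0,0]]' -1 && python3 -m jog '[[0,0,0,0],[0,0,0,0],[0,0,0,0],[0,0,0,0],[0,0,0,0],[0,0,0,0],[0,0,0,0],[0,0,0,0],[0,0,0,0],[0,0,0,0]]' 1
```

```text
time_s: 5.25
ee_pos: [0.4366, -0.0381, 0.0037]
tool_rot: [[-0.388, -0.922, -0.005], [-0.922, 0.388, -0.002], [0.004, 0.004, -1.0]]
wrist_force: [0.2, -0.9, -0.1]
opening: 0.0851
time_s: 6.08
ee_pos: [0.4418, -0.0362, 0.0082]
tool_rot: [[-0.385, -0.923, 0.006], [-0.923, 0.385, 0.001], [-0.004, -0.005, -1.0]]
wrist_force: [4.7, -4.2, 4.4]
opening: 0.0424
```

```bash
python3 -m jog '[[0,0,-0.4,0],[0,0,-0.8,0],[0,0,-1,0],[0,0,-1,0],[0,0,-1,0],[0,0,-1,0],[0,0,-0.8,0],[0,0,-0.3,0],[0,0,0,0],[0,0,0,0]]'
python3 - <<'E'
from h import *
c=cam("wrist","w2.png");look("wrist",c,["roller_center","roller"])
for n in("side","top"):
    c=cam(n);look(n,c,["roller_center"])
togo(clamp2w(.08,0,.15),169.5)
E
```

```text
time_s: 6.92
ee_pos: [0.4382, -0.0368, 0.1635]
tool_rot: [[-0.387, -0.922, 0.0], [-0.922, 0.387, 0.001], [-0.001, -0.0, -1.0]]
wrist_force: [-1.1, -0.5, -2.4]
opening: 0.0424
wrist place_of roller_center 0.69 [ 0.4303 -0.0377  0.1772]
wrist place_of roller_center 0.53 [ 0.4357 -0.0342  0.1564]
wrist place_of roller 0.68 [ 0.4392 -0.034   0.1594]
side place_of roller_center 0.71 [ 0.4359 -0.0371  0.183 ]
side place_of roller_center 0.59 [0.8027 0.008  0.0032]
t 7.2667 tcp [ 0.4383 -0.037   0.163 ] open 0.04263306099109679 F [ 0.3 -0.4 -1.6]
togo units [-6.62 -4.84  0.51]
yaw y 157.27 tilt z [-0.002 -0.001 -1.   ]
turn -12.23
```

View pics/w2.png

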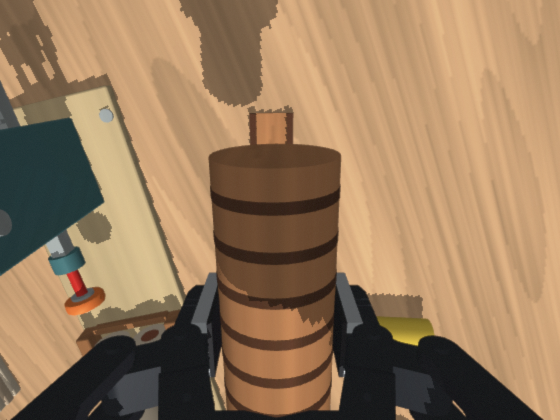

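The roller is held level near its middle, with its axis about 18 mm above the TCP. I'll turn it and carry it over the trough.

```bash
python3 -m jog '[[0,0,0,-6.1],[0,0,0,-6.1],[-0.5,-0.56,0,0],[-0.8,-0.9,0,0],[-0.8,-0.9,0,0],[-0.8,-0.9,0,0],[-0.8,-0.9,0,0],[-0.8,-0.9,0,0],[-0.6,-0.7,0,0],[-0.34,-0.37,0,0],[0,0,0,0],[0,0,0,0]]'
python3 - <<'E'
from h import *
c=cam("wrist","w3.png");look("wrist",c,["roller_center","stop_face","saddle","prop0","clamp"])
for n in("side","top"):
    c=cam(n);look(n,c,["roller_center","stop_face","saddle"],n=1)
togo(clamp2w(.08,0,.05),169.5);print(w2clamp(env.get_obs()["ee_pos"]))
E
```

```text
time_s: 8.27
ee_pos: [0.614, 0.069, 0.1624]
tool_rot: [[-0.182, -0.983, -0.002], [-0.983, 0.182, -0.001], [0.001, 0.002, -1.0]]
wrist_force: [-0.4, -1.2, -1.0]
opening: 0.0421
wrist place_of roller_center 0.89 [0.6123 0.0659 0.1779]
wrist place_of roller_center 0.43 [0.8008 0.0117 0.0018]
wrist place_of prop0 0.85 [0.4448 0.3114 0.0019]
wrist place_of prop0 0.79 [0.4087 0.1258 0.0007]
wrist place_of clamp 0.67 [ 0.5944 -0.0155 -0.0015]
side place_of roller_center 0.74 [0.6133 0.0665 0.1829]
side place_of stop_face 0.67 [0.6261 0.1383 0.0607]
side place_of saddle 0.6 [0.6168 0.0788 0.062 ]
top place_of roller_center 0.59 [0.6091 0.07   0.1824]
top place_of stop_face 0.82 [0.6273 0.1367 0.0613]
top place_of saddle 0.63 [0.6166 0.0741 0.0608]
t 8.9667 tcp [0.6141 0.0688 0.1639] open 0.04266116307496187 F [-0.1  0.3 -1.6]
togo units [0.   0.01 4.55]
yaw y 169.47 tilt z [ 0.  0. -1.]
turn -0.03
[ 0.0801 -0.0004  0.1639]
```

View pics/w3.png

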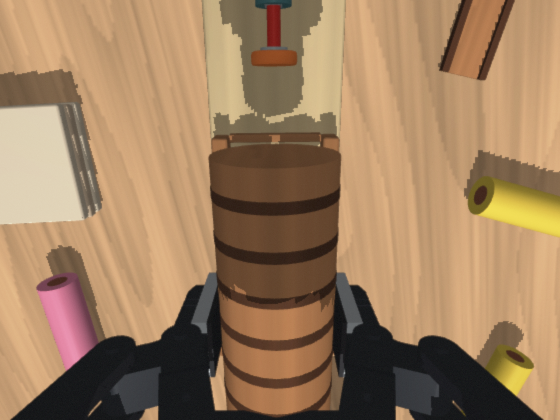

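The alignment is good: the clamp line and the roller both lie at u≈275, and the pad is well clear. I'll lower the roller.

```bash
python3 -m jog '[[0,0,0.6,0],[0,0,0.9,0],[0,0,0.9,0],[0,0,0.9,0],[0,0,0.6,0],[0,0,0.3,0],[0,0,0.2,0],[0,0,0.15,0],[0,0,0.1,0],[0,0,0,0],[0,0,0,0],[0,0,0,0]]'
```

```text
time_s: 9.97
ee_pos: [0.6147, 0.069, 0.0484]
tool_rot: [[-0.183, -0.983, 0.001], [-0.983, 0.183, 0.0], [-0.001, -0.001, -1.0]]
wrist_force: [0.4, 0.1, -2.1]
opening: 0.0423
```

```bash
python3 -m jog '[[0,0,0.08,0],[0,0,0.06,0],[0,0,0,0],[0,0,0,0]]';  python3 -m jog '[[0,0,0.06,0],[0,0,0,0],[0,0,0,0]]'
```

```text
time_s: 10.3
ee_pos: [0.6148, 0.0689, 0.0446]
tool_rot: [[-0.183, -0.983, 0.001], [-0.983, 0.183, 0.0], [-0.0, -0.001, -1.0]]
wrist_force: [1.4, -1.4, 3.1]
opening: 0.0423
time_s: 10.55
ee_pos: [0.6152, 0.0689, 0.0445]
tool_rot: [[-0.182, -0.983, 0.002], [-0.983, 0.182, 0.0], [-0.001, -0.002, -1.0]]
wrist_force: [-1.8, -1.1, 12.8]
opening: 0.0428
```

Contact is at the expected height. I'll ease off slightly, open, and rise.

```bash
python3 -m jog '[[0,0,-0.06,0],[0,0,0,0]]' && python3 -m jog '[[0,0,0,0],[0,0,0,0],[0,0,0,0],[0,0,0,0],[0,0,0,0],[0,0,0,0],[0,0,0,0],[0,0,0,0],[0,0,0,0]]' -1 && python3 -m jog '[[0,0,-0.3,0],[0,0,-0.8,0],[0,0,-1,0],[0,0,-1,0],[0,0,-1,0],[0,0,-1,0],[0,0,-1,0],[0,0,-1,0],[0,0,-1,0],[0,0,-0.7,0],[0,0,-0.3,0],[0,0,0,0]]'
python3 - <<'E'
from h import *
for n in("wrist","side","top"):
    c=cam(n,n+"4.png");look(n,c,["roller_center","pad","stop_face","handle_mid","trigger_mid"],n=1)
    for t in("roller_center","pad","handle_mid","trigger_mid"):
        for d in nets.place_of(n,t)[:1]: print("  clamp",t,w2clamp(world(n,c,d["centre"])))
togo(clamp2w(-.110,0,.30),79.5)
E
```

```text
time_s: 10.72
ee_pos: [0.6146, 0.0689, 0.0447]
tool_rot: [[-0.183, -0.983, 0.001], [-0.983, 0.183, 0.0], [-0.0, -0.001, -1.0]]
wrist_force: [0.9, -1.3, 3.8]
opening: 0.042
time_s: 11.47
ee_pos: [0.6142, 0.0689, 0.044]
tool_rot: [[-0.183, -0.983, 0.0], [-0.983, 0.183, 0.0], [-0.0, -0.0, -1.0]]
wrist_force: [-0.3, -0.6, 0.4]
opening: 0.0855
time_s: 12.47
ee_pos: [0.6149, 0.069, 0.2741]
tool_rot: [[-0.183, -0.983, 0.004], [-0.983, 0.183, 0.001], [-0.002, -0.004, -1.0]]
wrist_force: [-0.4, -0.1, 0.9]
opening: 0.0853
wrist place_of roller_center 0.83 [0.6129 0.0659 0.0612]
wrist place_of pad 0.36 [8.017e-01 1.010e-02 4.000e-04]
  clamp roller_center [0.0769 0.0003 0.0612]
  clamp pad [ 0.0565 -0.1955  0.0004]
side place_of roller_center 0.6 [0.6158 0.0683 0.0624]
side place_of stop_face 0.96 [0.6269 0.1347 0.0647]
side place_of handle_mid 0.52 [0.6129 0.0691 0.0617]
side place_of trigger_mid 0.54 [ 0.5863 -0.0906  0.2019]
  clamp roller_center [ 0.0799 -0.0021  0.0624]
  clamp handle_mid [0.08   0.0009 0.0617]
  clamp trigger_mid [-0.0818 -0.0021  0.2019]
top place_of roller_center 0.98 [0.6108 0.0668 0.0611]
top place_of pad 0.55 [0.6011 0.0047 0.0022]
top place_of stop_face 0.83 [0.6265 0.1363 0.0624]
top place_of handle_mid 0.97 [ 0.5773 -0.1265  0.2031]
top place_of trigger_mid 0.66 [ 0.5846 -0.0931  0.1996]
  clamp roller_center [0.0774 0.0026 0.0611]
  clamp pad [0.0146 0.0008 0.0022]
  clamp handle_mid [-0.1188  0.0003  0.2031]
  clamp trigger_mid [-0.0846 -0.0009  0.1996]
t 13.9667 tcp [0.6142 0.0689 0.2715] open 0.0852664529416854 F [-0.2  0.3  0.1]
togo units [ 7.6   0.01 -1.14]
yaw y 169.47 tilt z [ 0.  0. -1.]
turn 89.97
```

View pics/wrist4.png

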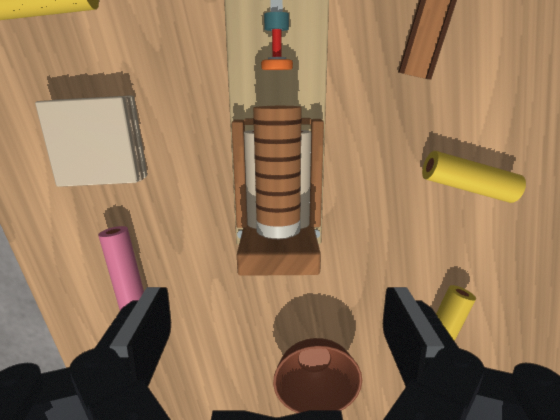

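The roller is saddled at clamp (≈78, 0, 61.5), straight and released. Next is the trigger: turn 90° and go above the handle.

```bash
python3 -m jog '[[0,0,-0.1,7.1],[0,0,-0.1,7.1],[0,0,-0.1,7.1],[0,0,-0.1,7.1],[0,0,-0.1,7.1],[0,0,-0.1,7.1],[0,0,-0.1,7.1],[0,0,-0.1,7.1],[0,0,-0.1,7.1],[0,0,-0.1,7.1],[0,0,-0.1,7.1],[0,0,0,7.1]]' -1 && python3 -m jog '[[0,-0.5,0,4.8],[0,-0.9,0,0],[0,-0.9,0,0],[0,-0.9,0,0],[0,-0.9,0,0],[0,-0.9,0,0],[0,-0.9,0,0],[0,-0.9,0,0],[0,-0.6,0,0],[0,-0.2,0,0],[0,0,0,0],[0,0,0,0]]'
python3 - <<'E'
from h import *
c=cam("wrist","w5.png")
look("wrist",c,["handle_mid","trigger_mid"])
c=cam("top");look("top",c,["handle_mid","trigger_mid"],n=1)
togo(clamp2w(-.110,0,.184),79.5);print(w2clamp(env.get_obs()["ee_pos"]))
E
```

```text
time_s: 14.97
ee_pos: [0.6144, 0.0689, 0.2997]
tool_rot: [[-0.994, 0.106, 0.001], [0.106, 0.994, 0.0], [-0.001, 0.0, -1.0]]
wrist_force: [-0.3, 0.2, 0.2]
opening: 0.0853
time_s: 15.97
ee_pos: [0.5805, -0.118, 0.299]
tool_rot: [[-0.983, 0.183, 0.0], [0.183, 0.983, 0.0], [-0.0, 0.0, -1.0]]
wrist_force: [0.0, 0.6, 0.4]
opening: 0.0856
wrist place_of handle_mid 0.8 [ 0.5718 -0.1247  0.2014]
wrist place_of trigger_mid 0.77 [ 0.5824 -0.0911  0.1963]
top place_of handle_mid 0.91 [ 0.5789 -0.127   0.2009]
top place_of trigger_mid 0.51 [ 0.5869 -0.0898  0.2001]
t 16.2667 tcp [ 0.5807 -0.1174  0.299 ] open 0.08528544568003459 F [-0.7 -0.   0.3]
togo units [ 0.05 -0.03  4.6 ]
yaw y 79.52 tilt z [-0.  0. -1.]
turn 0.02
[-0.1092 -0.0014  0.299 ]
```

View pics/w5.png

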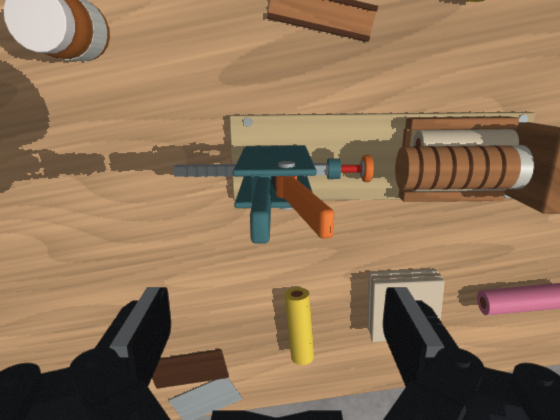

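Handle and trigger both lie between the fingers (handle tip at (260, 235), trigger tip at (327, 228)). I'll descend offset 4 mm forward to clear the leaning tip, re-centre, then squeeze once.

```bash
python3 -m jog '[[0.05,0.13,0.3,0],[0,0,0.7,0],[0,0,0.8,0],[0,0,0.8,0],[0,0,0.8,0],[0,0,0.7,0],[0,0,0.5,0],[0,0,0.16,0],[0,-0.16,0,0],[0,0,0,0],[0,0,0,0]]' && python3 -m jog '[[0,0,0,0],[0,0,0,0],[0,0,0,0],[0,0,0,0],[0,0,0,0],[0,0,0,0],[0,0,0,0],[0,0,0,0],[0,0,0,0],[0,0,0,0]]' 1
cat >> h.py <<'E'
def bar(save=None):
    for n in("side","top"):
        c=cam(n,n+save+".png" if save else None)
        for t in("pad","bar","roller_center"):
            for d in nets.place_of(n,t)[:1]: print(n,t,round(d["p"],2),"clamp",w2clamp(world(n,c,d["centre"])))
        for d in nets.search_frame(n,"pad")[:1]: print(n,"padsurf",round(d["p"],2),w2clamp(world(n,c,d["centre"])))
    o=env.get_obs();print("t",o["time_s"],"open",o["opening"],"F",np.round(o["wrist_force"],1),"tcp",w2clamp(o["ee_pos"]))
E
python3 - <<'E'
from h import *
bar("6")
for n in("side","top"):
    a=cv2.imread(f"pics/{n}6.png");a=a[150:270,210:370];cv2.imwrite(f"pics/{n}6c.png",cv2.resize(a,None,fx=4,fy=4))
E
```

```text
time_s: 17.18
ee_pos: [0.5797, -0.1188, 0.181]
tool_rot: [[-0.983, 0.183, 0.002], [0.183, 0.983, -0.0], [-0.002, 0.0, -1.0]]
wrist_force: [0.2, -0.5, 0.9]
opening: 0.0857
time_s: 18.02
ee_pos: [0.5801, -0.1197, 0.1818]
tool_rot: [[-0.983, 0.182, 0.003], [0.182, 0.983, -0.002], [-0.003, -0.001, -1.0]]
wrist_force: [0.3, -4.1, 6.4]
opening: 0.029
side roller_center 0.92 clamp [ 0.0784 -0.0013  0.06  ]
side padsurf 0.55 [-0.2988  0.1491  0.054 ]
top pad 0.57 clamp [ 0.0247 -0.0009  0.0022]
top bar 0.58 clamp [ 0.0213 -0.0019  0.0008]
top padsurf 0.51 [-0.0087  0.0027  0.0675]
t 18.5167 open 0.028660267182221543 F [-0.1 -3.6  5.8] tcp [-0.1116 -0.0012  0.1818]
```

The trigger is home (opening reads ≈29 mm) and the bar reads ≈20 mm. Next come two more full strokes, which should take it to ≈40.

```bash
O='-1'; python3 -m jog '[[0,0,0,0],[0,0,0,0],[0,0,0,0],[0,0,0,0],[0,0,0,0],[0,0,0,0],[0,0,0,0],[0,0,0,0],[0,0,0,0],[0,0,0,0]]' -1 && python3 -m jog '[[0,0,0,0],[0,0,0,0],[0,0,0,0],[0,0,0,0],[0,0,0,0],[0,0,0,0],[0,0,0,0],[0,0,0,0],[0,0,0,0],[0,0,0,0]]' 1 && python3 -c "
from h import *
bar()" && python3 -m jog '[[0,0,0,0],[0,0,0,0],[0,0,0,0],[0,0,0,0],[0,0,0,0],[0,0,0,0],[0,0,0,0],[0,0,0,0],[0,0,0,0],[0,0,0,0]]' -1 && python3 -m jog '[[0,0,0,0],[0,0,0,0],[0,0,0,0],[0,0,0,0],[0,0,0,0],[0,0,0,0],[0,0,0,0],[0,0,0,0],[0,0,0,0],[0,0,0,0]]' 1
python3 - <<'E'
from h import *
bar("7")
w=[]
for n in("side","top"):
    a=cv2.imread(f"pics/{n}7.png");a=a[190:270,210:350] if n=="top" else a[150:270,210:350];w.append(cv2.resize(a,None,fx=4,fy=4,interpolation=cv2.INTER_CUBIC)[:300])
cv2.imwrite("pics/c7.png",np.vstack(w))
E
```

```text
time_s: 19.35
ee_pos: [0.5791, -0.1187, 0.1801]
tool_rot: [[-0.983, 0.183, 0.0], [0.183, 0.983, -0.0], [-0.0, -0.0, -1.0]]
wrist_force: [-0.4, -0.2, -0.3]
opening: 0.0851
time_s: 20.18
ee_pos: [0.58, -0.1197, 0.1815]
tool_rot: [[-0.983, 0.182, 0.002], [0.182, 0.983, -0.002], [-0.003, -0.001, -1.0]]
wrist_force: [1.1, -4.6, 5.8]
opening: 0.0291
side bar 0.22 clamp [ 0.0811 -0.0004  0.0581]
side roller_center 0.95 clamp [0.0782 0.0025 0.0611]
side padsurf 0.72 [-0.0637  0.1533 -0.0007]
top bar 0.53 clamp [ 0.0309  0.0012 -0.0018]
top padsurf 0.38 [-0.0016 -0.0002  0.0688]
t 20.6833 open 0.02890421839062723 F [ 0.7 -5.   5.2] tcp [-0.1116 -0.0012  0.1815]
time_s: 21.52
ee_pos: [0.5792, -0.1187, 0.1801]
tool_rot: [[-0.983, 0.183, 0.0], [0.183, 0.983, -0.0], [-0.0, 0.0, -1.0]]
wrist_force: [-0.0, -0.4, -0.3]
opening: 0.085
time_s: 22.35
ee_pos: [0.58, -0.1197, 0.1815]
tool_rot: [[-0.983, 0.182, 0.002], [0.182, 0.983, -0.002], [-0.003, -0.001, -1.0]]
wrist_force: [-0.5, -4.2, 4.9]
opening: 0.029
side pad 0.51 clamp [-0.0996  0.001   0.1223]
side roller_center 0.56 clamp [0.0816 0.0009 0.0602]
top pad 0.52 clamp [ 0.0438 -0.0009 -0.001 ]
top bar 0.5 clamp [ 0.0439 -0.0021 -0.0031]
t 22.85 open 0.028886248031716362 F [ 0.4 -4.3  6.4] tcp [-0.1116 -0.0012  0.1815]
```

View pics/c7.png

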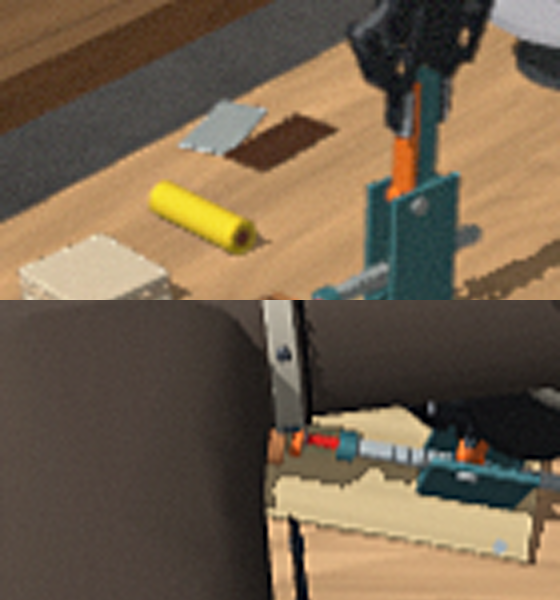

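The top crop shows the pad (298, 440) just short of the roller end (275, 445), with the full red rod visible. The bar is at ≈40, as expected. One more stroke.

```bash
python3 -m jog '[[0,0,0,0],[0,0,0,0],[0,0,0,0],[0,0,0,0],[0,0,0,0],[0,0,0,0],[0,0,0,0],[0,0,0,0],[0,0,0,0],[0,0,0,0]]' -1 && python3 -m jog '[[0,0,0,0],[0,0,0,0],[0,0,0,0],[0,0,0,0],[0,0,0,0],[0,0,0,0],[0,0,0,0],[0,0,0,0],[0,0,0,0],[0,0,0,0]]' 1
python3 - <<'E'
from h import *
bar("8")
E
```

```text
time_s: 23.68
ee_pos: [0.5791, -0.1187, 0.1801]
tool_rot: [[-0.983, 0.183, 0.0], [0.183, 0.983, -0.0], [-0.0, -0.0, -1.0]]
wrist_force: [0.1, 0.2, -0.5]
opening: 0.0852
time_s: 24.52
ee_pos: [0.5801, -0.1197, 0.1816]
tool_rot: [[-0.983, 0.182, 0.002], [0.182, 0.983, -0.002], [-0.003, -0.001, -1.0]]
wrist_force: [0.3, -4.3, 5.8]
opening: 0.0289
side roller_center 0.97 clamp [0.0871 0.0009 0.0619]
top pad 0.53 clamp [ 0.055  -0.0034 -0.0028]
top bar 0.74 clamp [ 0.0521 -0.001  -0.0018]
top padsurf 0.5 [0.0133 0.001  0.063 ]
t 25.0167 open 0.029003107946272703 F [-0.7 -3.9  5.6] tcp [-0.1116 -0.0012  0.1816]
```

The bar is at ≈50 and the roller has been pushed to ≈86 mm. One more stroke should press it, ending near 60.

```bash
python3 -m jog '[[0,0,0,0],[0,0,0,0],[0,0,0,0],[0,0,0,0],[0,0,0,0],[0,0,0,0],[0,0,0,0],[0,0,0,0],[0,0,0,0],[0,0,0,0]]' -1 && python3 -m jog '[[0,0,0,0],[0,0,0,0],[0,0,0,0],[0,0,0,0],[0,0,0,0],[0,0,0,0],[0,0,0,0],[0,0,0,0],[0,0,0,0],[0,0,0,0]]' 1
python3 - <<'E'
from h import *
bar("9")
w=[]
for n in "78": w.append(n)
crops=[]
for n in "789":
    a=cv2.imread(f"pics/top{n}.png")[215:255,265:345];crops.append(cv2.resize(a,None,fx=5,fy=5,interpolation=cv2.INTER_CUBIC))
s=cv2.resize(cv2.imread("pics/side9.png")[170:280,220:360],(400,314),interpolation=cv2.INTER_CUBIC)
s8=cv2.resize(cv2.imread("pics/side8.png")[170:280,220:360],(400,314),interpolation=cv2.INTER_CUBIC)
L=np.vstack(crops)[:600];R=np.vstack([s8,s])[:600];cv2.imwrite("pics/c9.png",np.hstack([L,R]))
E
```

```text
time_s: 25.85
ee_pos: [0.5791, -0.1187, 0.1801]
tool_rot: [[-0.983, 0.183, -0.0], [0.183, 0.983, -0.0], [0.0, -0.0, -1.0]]
wrist_force: [-1.4, -1.0, 0.3]
opening: 0.0852
time_s: 26.68
ee_pos: [0.5801, -0.1197, 0.1816]
tool_rot: [[-0.983, 0.182, 0.003], [0.182, 0.983, -0.002], [-0.003, -0.001, -1.0]]
wrist_force: [-0.1, -4.4, 6.8]
opening: 0.0291
side roller_center 0.66 clamp [0.0913 0.0009 0.0598]
top pad 0.43 clamp [ 0.0568 -0.0026  0.0002]
top bar 0.67 clamp [-0.0993 -0.0018  0.1283]
top roller_center 0.68 clamp [-0.0005 -0.0058  0.0054]
top padsurf 0.21 [-0.0698  0.1464  0.0028]
t 27.1833 open 0.029013831525481697 F [ 0.6 -4.   6.2] tcp [-0.1115 -0.0013  0.1816]
```

View pics/c9.png

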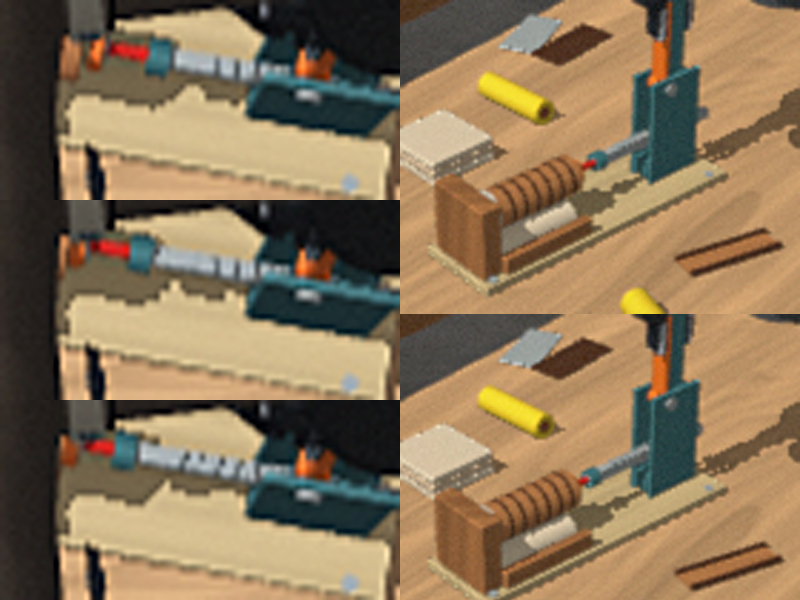

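The collar advances each stroke, and the visible red rod shortens in the last picture (top ≈38→30 px, side also shorter), which means the spring is compressing. Quick numeric check of collar travel and rod length before handing in.

Run:
```python
from h import *
from rig import viewer
for n,box in(("top",(215,255,270,305)),("side",(200,250,275,305))):
    c=cam(n);f=210/np.tan(np.radians(c["vfov"]/2));R=np.array(c["orientation"]);t=np.array(c["xyz"])
    for k in "6789":
        a=cv2.cvtColor(cv2.imread(f"pics/{n}{k}.png"),cv2.COLOR_BGR2HSV).astype(int)
        y0,y1,x0,x1=box
        if n=="side": x1=301
        h=a[y0:y1,x0:x1];H,S,V=h[...,0],h[...,1],h[...,2]
        out=[]
        for m in(((H<5)|(H>176))&(S>190)&(V>80),(H>82)&(H<100)&(S>90)&(V>45)):
            ys,xs=np.nonzero(m)
            if len(xs)<3: out.append(None);continue
            r=np.stack([(xs+x0-c["cx"])/f,(ys+y0-c["cy"])/f,np.ones(len(xs))],1)@R.T
            w=t+r*((.064-t[2])/r[:,2])[:,None];q=np.array([w2clamp(p) for p in w])[:,0]*1000
            out.append((len(xs),np.percentile(q,[3,50,97]).round(1).tolist()))
        print(n,k,"red",out[0],"teal",out[1])
```

```text
top 6 red (19, [-34.5, -24.1, -15.4]) teal (19, [-44.0, -40.1, -36.8])
top 7 red (18, [-14.0, -6.8, 3.8]) teal (30, [-26.9, -21.6, -12.7])
top 8 red (17, [-4.2, 6.3, 15.2]) teal (29, [-16.9, -11.4, -6.5])
top 9 red (11, [4.8, 9.5, 16.7]) teal (29, [-7.7, -2.7, 4.3])
side 6 red (7, [-34.5, -28.7, -22.8]) teal (16, [-53.2, -46.8, -34.7])
side 7 red (6, [-14.9, -8.1, -3.6]) teal (16, [-33.4, -26.8, -19.8])
side 8 red (5, [-2.9, 1.4, 7.2]) teal (16, [-23.6, -16.0, -5.9])
side 9 red None teal (14, [-14.0, -7.4, 2.8])
```

```bash
python3 -c "
from rig import env
o=env.get_obs();print(o['time_s'],o['opening']);print(env.close_job())"
```

```text
27.2833 0.028932264866583374
the job is handed in; nothing more can be done
None
```

I laid the roller on the two props, let go of it, and pumped the trigger five full strokes. I handed the job in at 27.3 s with the trigger still squeezed home; no verdict was reported.

- **Bar travel:** the teal collar stood at about 20, 40, 50 and 59–60 mm after strokes 1, 3, 4 and 5. Stroke 2 read about 30 mm from the networks only.
- **Pad spring:** the visible red rod got about 7 mm shorter on the last stroke. That fits the expected 6 mm of compression, well under the 20 mm that crushes the cap.
- **Roller:** the side view put its centre at clamp x ≈ 91, y ≈ 1, z ≈ 60 mm, so it is resting against the stop and on the centre line. I did not measure its angle again after pressing, but it looked straight.
- **Trigger:** the finger opening read 29 mm against the expected 30 mm. The gripper read about 1.5 mm low on the 44 mm roller too, so I take this as fully home.
- **Weak or conflicting readings:** in the last top view the arm hid the roller, so the network's roller, bar and pad-surface readings there were plainly wrong and I ignored them. Its "pad" reading was low-confidence, and the rod was too small to segment in the last side view. The spring figure therefore rests on the top view and the collar position.

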